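Set the battery tester's selector and press test

ROBOT

A 6-joint arm with a two-finger parallel gripper is mounted at the origin on the work surface. World frame = base frame: x ahead of the robot, y to its left, z up, the work surface at z = 0. Lengths are in m, angles in rad, forces in N, time in s.
With the tool pointing down it reaches from about 0.325 to 0.75 m from the base axis. Payload 7.6 kg.
Tool frame: the origin (TCP) lies midway between the tips of the shut fingers; the grasp point (between the pads) lies 19 mm behind it; z points along the fingers, x is the direction in which the jaws open and shut, and the axes are right-handed (so a half turn about z gives the same grasp; the last joint's range is limited). The gripper opens to 85 mm and grips with 20 to 120 N. Pads are 22 mm wide; open, the fingers measure 114 mm over their backs; the gripper's body (76 mm by 85 mm) begins 54 mm behind the grasp point. The pads swing forward as they close: fully open they stand 13 mm farther back than shut.
Start: joints at [-1.201, 0.052, 1.401, -0, 1.689, -0.07], TCP at [0.224, -0.475, 0.231] pointing down, gripper open.
Joint ranges: [-2.9, 2.9], [-0.91, 2.17], [0.12, 2.37], [-1.06, 4.2], [0.26, 2.73], [-2.93, 2.93]. Speed limits (rad/s): [2.57, 2.57, 3.01, 3.14, 3.14, 3.14].

INTERFACE

Orientations are given as [roll, pitch, yaw] about the fixed x, y, z axes, in that order (R = Rz(yaw) Ry(pitch) Rx(roll)).
In Python, from cell import monitor, imaging, job gives the robot as it stands.
- The arm moves only by the tool carry_out, never from a script. Its arguments are lists of equal length, an entry for each row: "linear": the shift along the tool's x, y, z in m, a list of three; "yaw": the turn about the tool's z in degrees; "jaw": the finger opening in m, from 0 to 0.0854. A call has exactly 5 rows; each row is the pose to reach, as a shift and turn from the pose measured when the call began, along the tool's axes at that moment; what a row does not reach only later rows make up. A row lasts 1/8 s, in which the tool goes at most 62.5 mm and 10.7 degrees, less where a joint would pass 70% of its speed; a pose out of reach is approached as far as the arm can. A call with a gripper value outside its range is refused whole. The fingers move at their own pace and stop on an object; "force" is the grip in N (left out, the last holds). Time passes only in rows, so rows that repeat a pose let the fingers close, or fill a call up. It gives the time, the measured TCP pose, the force and the opening at its end, in the units of the state.
- monitor.read_state(): the state, without advancing time (a new reading comes with each control period).
- imaging.capture(name): name is "scene" or "top" or "wrist"; returns the picture (384x512x3 uint8, red, green, blue); there is no depth.
- imaging.camera_model(name): a dict with "fov_y" (degrees; the focal length in pixels is half the picture's height over the tangent of half this angle, whatever the lens; pixels are square), "cx", "cy" (the principal point, pixels), "cam_to_world" (4x4, takes a point from camera to world coordinates); the wrist camera has in their place "T_tool_cam" (4x4, takes a point from camera to tool coordinates, whose origin is the TCP and whose axes are the tool frame's). Camera axes: x right, y up, looking along -z (the intrinsics and any distortion apply to the point x, -y, -z); pixel columns grow to the right and rows downward; lengths in m; the calibration is good to about 2 mm. A picture is of the moment at which its call begins: read the wrist's pose just before it. camera_model takes no time and is no camera call.
- job.sign_off(): hands the job in, once; it reports no verdict.
The state is a dict: "t": time; "joint_pos": joint angles; "qvel": joint speeds; "joint_efforts": joint torques, N m; "tool_pos": TCP position; "orientation": TCP orientation; "force": force on the tool from outside, world axes, zero at the start; "torque": the same for the moment, N m; "opening": finger opening in m.
Only numpy, scipy, OpenCV 4.12 (cv2) and the standard library are available. Lean on these libraries where they do the work, as an engineer would, in place of code of your own. Each camera call takes 0.05 s, during which the arm holds its last target.

TASK

The two-cell battery pack in the tester's cradle is to be tested. With the fingertips, push the selector's upright tab round until it points squarely at the plaque that shows two bars side by side, and only then press the test button fully down and let it come up again. Only push: do not pinch the tab, and leave the pack and everything lying about where they are.

Things in the scene. Friction and masses are not known exactly. Their poses are not given: they have to be found in the camera images.
- dial_axis (a point): a point on the selector's upright turning axis, at the top face of the round black selector disc (112 mm across; its top face is 62 mm above the table). The axes of this point are the tester's: x to the side where the plaques are, z up
- tester: the fixed grey tester box, 290 (x) x 260 (y) mm, flat deck 50 mm above the table; origin under its middle, x axis towards the plaques' side. On the deck only the tab (top 96 mm above the table), the button's housing, the pack (near side, top 69 mm above the table) and a steel dish (far right corner, top 66 mm) stand higher than the selector disc; the rest of the disc is clear and flat
- selector (a joint): turn of the selector in rad, positive anticlockwise seen from above; at 0 the tab lies in the +x direction of dial_axis. It turns from -1.5 to 1.5 with stops at both ends, has no clicks and stays by friction where it is left; about 1 to 2 N at the tab turns it. It starts between the two middle plaques, pointing at neither
- tab (a point): middle of the selector's tab: a grey upright fin standing on the disc, 36 mm from the turning axis, running radially from 20 to 52 mm from the axis, 34 mm high (its top is 96 mm above the table), 14 mm thick across its two flat cheeks (selector_c2 on the anticlockwise side, selector_c3 on the other). This point is 17 mm above the disc. Its x axis points outwards along the radius, z up
- pointer (a point): where the selector points: a point 95 mm from the turning axis straight out beyond the tab, at the radius of the plaque centres; it turns with the selector. Nothing is there to touch
- plaque_two: the wanted plaque: flat white disc 50 mm across and 3 mm thick fixed on the deck, with two black raised bars (each 35 x 12 mm, 20 mm between their middle lines) side by side; origin at the centre of its underside, 95 mm from the turning axis. It takes any one of four places, at selector angles -1.2, -0.6, 0.6 and 1.2 rad
- plaque_one: another plaque of the same size, with one black bar (35 x 12 mm); not wanted
- plaque_coin: another plaque of the same size, with one black round disc (32 mm across); not wanted
- plaque_block: another plaque of the same size, with one black square (30 mm); not wanted
- test_button_top (a point): centre of the top of the round grey test button (30 mm across) in its black housing on the deck (top 72 mm above the table, 10 mm above the housing, when up; this point moves down with it); it is on the near side of the tester, opposite the plaques. It goes straight down 6 mm and springs back; fully down takes about 5 N
- test_button (a joint): travel of the test button in m: 0 is up, 0.006 is fully down
- pack: loose blue battery pack of two cylindrical cells lying side by side, 37 x 66 x 18 mm, in the shallow black cradle on the deck's near side; origin at the centre of its underside. Leave it alone
- screw_dish: small loose steel dish, 42 mm across, 16 mm high, on the deck's far right corner; origin at its underside. Leave it alone
- big_pack: loose blue six-cell pack standing on the table left of the tester, 56 x 37 x 68 mm; origin at its underside. Leave it alone
- tape_roll: loose yellow roll of tape lying on the table right of the tester, 90 mm across, 20 mm high; origin at its underside. Leave it alone
- remote: loose black remote control lying on the table left of the tester, 150 x 45 x 19 mm; origin at its underside. Leave it alone
- screwdriver: loose screwdriver lying on the table right of the tester; origin at its underside. Leave it alone
- wheel: loose black rubber wheel lying on the table at the left, 70 mm across, 32 mm high; origin at its underside. Leave it alone

How it is judged:
By the outcome, as a careful person would: the job done as asked, in the order asked, and still so for the second after the job is handed in, with the robot touching nothing.
It also fails if it takes over 48 s, if anything falls off the work surface, if the arm or the gripper's body presses on something with over 40 N, if the wrist force passes 120 N, or if a joint passes its speed limit or range.

## Working session

There is one attempt and no reset: what is moved stays moved. The work goes in short steps, Python scripts to look and compute and a tool call to move; the robot and the scene stay as the last step left them, time stands still between calls to the robot, and variables do not carry over. Pictures are saved under pics/ and viewed, and the job is handed in when it is done.

Besides the shell and the picture viewer there is one more tool, called after ">>>" by a JSON object that holds its "method" and its "body", one argument or row to a line. carry_out: Moves the arm, as the interface text tells. Its arguments: {"type":"object","properties":{"linear":{"type":"array"},"yaw":{"type":"array"},"jaw":{"type":"array"},"force":{"type":"number"}},"required":["linear","yaw","jaw"]}

```bash
mkdir -p pics; python3 - <<'E'
from cell import monitor, imaging, job
import cv2
print(monitor.read_state())
for n in ("scene","top"):
    m=imaging.camera_model(n); print(n,m)
    im=imaging.capture(n); cv2.imwrite(f"pics/{n}0.png",im[:,:,::-1])
print(imaging.camera_model("wrist"))
E
```

```text
{'t': 0.0, 'joint_pos': array([-1.20132265e+00,  5.28257673e-02,  1.40173620e+00, -3.00646764e-05,
        1.68858770e+00, -7.03306806e-02]), 'qvel': array([ 1.23244014e-03, -3.09406808e-04,  9.36323208e-04, -1.09617754e-03,
        7.36590486e-04, -4.50532525e-05]), 'joint_efforts': array([ 2.25089216e-04, -3.81668544e+01, -3.60185373e+01, -7.68047130e-05,
        6.08002738e-03, -3.42954695e-05]), 'tool_pos': array([ 0.22341477, -0.47475725,  0.23047239]), 'orientation': array([-3.14151303e+00,  1.55526022e-03, -1.13099542e+00]), 'force': array([ 0.02251744, -0.33638458,  0.41859718]), 'torque': array([-0.01246772, -0.00760001,  0.03464131]), 'opening': 0.08542496386837271}
scene {'fov_y': 52.32447959581691, 'cx': 256.81659099741097, 'cy': 190.43021791102134, 'cam_to_world': array([[-0.0136793 , -0.77005364,  0.63783248,  1.34288847],
       [ 0.99983136, -0.00271713,  0.01816254,  0.00504802],
       [-0.01225305,  0.63797336,  0.76996094,  1.04348464],
       [ 0.        ,  0.        ,  0.        ,  1.        ]])}
top {'fov_y': 42.96208466373569, 'cx': 261.48923904478295, 'cy': 190.08420640388465, 'cam_to_world': array([[-0.02390725,  0.99665359, -0.07816685,  0.42277285],
       [-0.99966991, -0.02309718,  0.01125119, -0.0121081 ],
       [ 0.00940811,  0.07841003,  0.9968768 ,  1.33377198],
       [ 0.        ,  0.        ,  0.        ,  1.        ]])}
{'fov_y': 67.90347232582383, 'cx': 252.88360434328996, 'cy': 187.65314697291382, 'T_tool_cam': array([[ 9.99999284e-01, -1.19663608e-03, -1.25477125e-05,
        -6.35357259e-04],
       [-1.14833612e-03, -9.56579922e-01, -2.91467895e-01,
        -7.50354113e-02],
       [ 3.36778109e-04,  2.91467701e-01, -9.56580611e-01,
        -1.41472619e-01],
       [ 0.00000000e+00,  0.00000000e+00,  0.00000000e+00,
         1.00000000e+00]])}
```

View pics/top0.png

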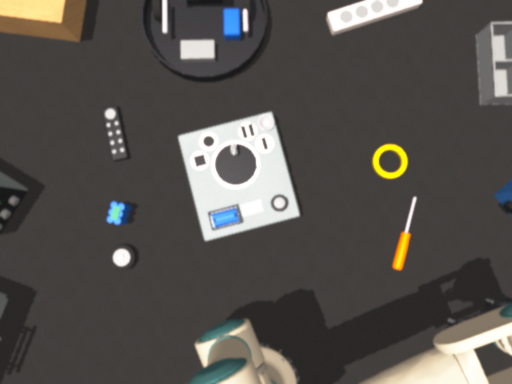

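View pics/scene0.png

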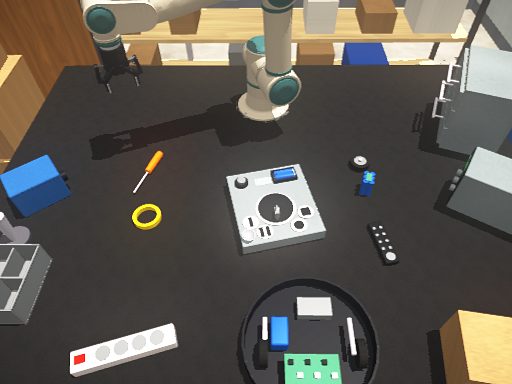

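The top view shows the tester around (240,175). The disc is at (236,163), with the tab at its top, the two-bar plaque near (249,130) and the button near (279,203). I'll zoom in.

```bash
python3 - <<'E'
import cv2
im=cv2.imread("pics/top0.png")
c=cv2.resize(im[100:250,165:310],None,fx=4,fy=4,interpolation=cv2.INTER_CUBIC);cv2.imwrite("pics/topz.png",c)
im=cv2.imread("pics/scene0.png")
c=cv2.resize(im[155:260,215:335],None,fx=5.5,fy=5.5,interpolation=cv2.INTER_CUBIC);cv2.imwrite("pics/scenez.png",c)
E
```

```text
(no output)
```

View pics/topz.png

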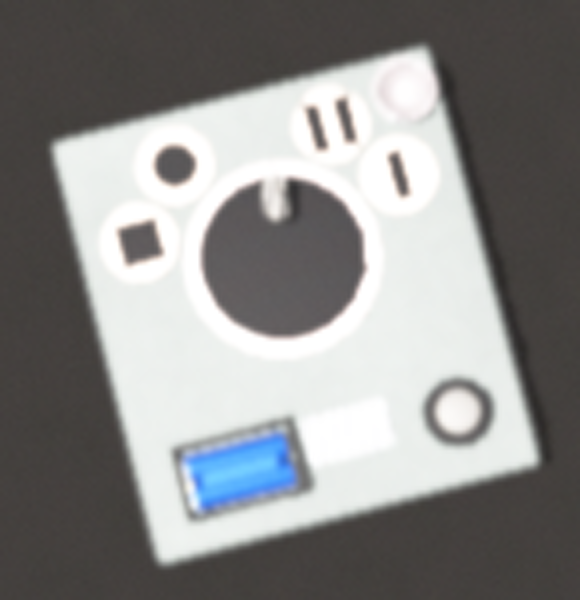

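View pics/scenez.png

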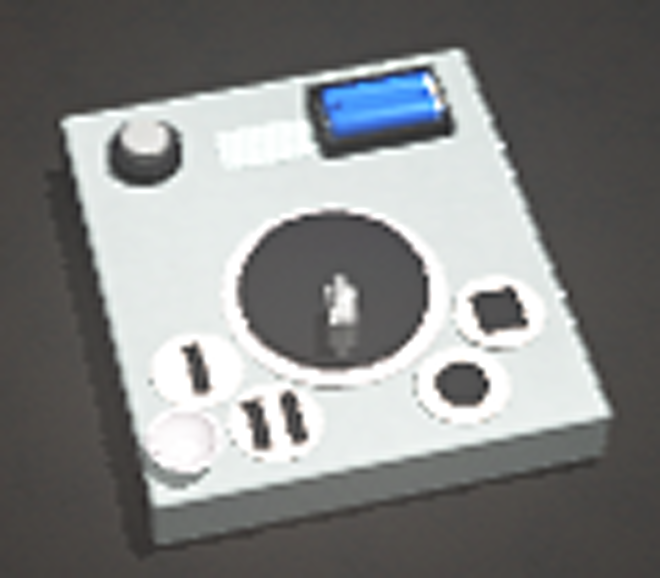

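Layout: the two-bar plaque is at (333,122) in the zoom, clockwise of the tab, so its selector angle should be -0.6. The coin plaque is at (175,163). The tab points between them. Next I'll measure these.

```bash
cat > h.py <<'E'
import numpy as np, cv2
from cell import imaging, monitor
from scipy.spatial.transform import Rotation as R
def cam(name, st=None):
    m=imaging.camera_model(name); f=192/np.tan(np.radians(m['fov_y']/2))
    if 'cam_to_world' in m: T=np.array(m['cam_to_world'])
    else:
        W=np.eye(4); W[:3,:3]=R.from_euler('xyz',st['orientation']).as_matrix(); W[:3,3]=st['tool_pos']; T=W@m['T_tool_cam']
    return f,m['cx'],m['cy'],T
def ray(c,uv,z):
    f,cx,cy,T=c; uv=np.atleast_2d(uv).astype(float)
    d=np.stack([(uv[:,0]-cx)/f,-(uv[:,1]-cy)/f,-np.ones(len(uv))],1)@T[:3,:3].T
    o=T[:3,3]; return o+d*((z-o[2])/d[:,2])[:,None]
def proj(c,p):
    f,cx,cy,T=c; q=(np.atleast_2d(p)-T[:3,3])@T[:3,:3]
    return np.stack([cx-f*q[:,0]/q[:,2],cy+f*q[:,1]/q[:,2]],1)
E
python3 - <<'E'
from h import *
c=cam("top"); im=cv2.imread("pics/top0.png")
g=cv2.cvtColor(im,cv2.COLOR_BGR2GRAY)
m=(g>130).astype(np.uint8); roi=np.zeros_like(m); roi[100:250,165:310]=1; m*=roi
cs,_=cv2.findContours(m,cv2.RETR_EXTERNAL,cv2.CHAIN_APPROX_NONE); k=max(cs,key=cv2.contourArea)
# corners in metric at z=.05
P=ray(c,k[:,0,:],.05)[:,:2].astype(np.float32)
r=cv2.minAreaRect((P*1000).astype(np.float32)); print("rect",r)
# interior dark
cs,_=cv2.findContours(((g<120)&(roi>0)).astype(np.uint8),cv2.RETR_LIST,cv2.CHAIN_APPROX_NONE)
for q in cs:
    a=cv2.contourArea(q)
    if 8<a<3000:
        M=cv2.moments(q);u=(M['m10']/a,M['m01']/a); print(round(a),np.round(u,1),np.round(ray(c,u,.055)[0],4), np.round(ray(c,cv2.minEnclosingCircle(q)[0],.062)[0],4))
def z(x,y): return (165+(x-1.5)/4,100+(y-1.5)/4)
for n,p,h in [("two",(333,122),.053),("coin",(175,163),.053),("block",(140,242),.053),("one",(400,174),.053),("disc",(284,258),.062),("button",(459,411),.072)]:
    print(n,np.round(ray(c,z(*p),h)[0],4))
E
```

```text
rect ((564.3641357421875, 34.46996307373047), (291.2498474121094, 261.232421875), 13.51148796081543)
12 [285.  202.4] [ 0.4893 -0.0875  0.055 ] [ 0.4888 -0.0779  0.062 ]
46 [199.6 160.1] [0.6061 0.1349 0.055 ] [0.6054 0.1343 0.062 ]
1063 [235.5 164.8] [0.5915 0.0405 0.055 ] [0.593  0.0401 0.062 ]
46 [208.2 140.7] [0.6575 0.1113 0.055 ] [0.656  0.1108 0.062 ]
two [0.6839 0.0058 0.053 ]
coin [0.6587 0.1111 0.053 ]
block [0.6064 0.135  0.053 ]
one [ 0.648  -0.0379  0.053 ]
disc [0.5924 0.0398 0.062 ]
button [ 0.4887 -0.0719  0.072 ]
```

>>> {"method": "carry_out", "body": {
  "linear": [
    [-0.027,-0.053,0],
    [-0.054,-0.106,0],
    [-0.081,-0.159,0],
    [-0.108,-0.212,0],
    [-0.135,-0.265,0]
  ],
  "yaw": [-8,-16,-24,-32,-40],
  "jaw": [0,0,0,0,0]
}}

```text
t: 0.72
tool_pos: [0.4065, -0.238, 0.2305]
orientation: [-3.141, 0.001, -0.428]
force: [1.1, -0.6, -0.1]
opening: 0.0005
```

>>> {"method": "carry_out", "body": {
  "linear": [
    [0.014,-0.058,0],
    [0.028,-0.117,0],
    [0.042,-0.175,0],
    [0.056,-0.234,0],
    [0.07,-0.292,0]
  ],
  "yaw": [-1,-2,-3,-3.7,-3.7],
  "jaw": [0,0,0,0,0]
}}

```text
t: 1.35
tool_pos: [0.5923, 0.0003, 0.2303]
orientation: [-3.141, 0.002, -0.364]
force: [-0.2, -1.5, 1.2]
opening: 0.0
```

>>> {"method": "carry_out", "body": {
  "linear": [
    [0.009,-0.043,0],
    [0.019,-0.086,0],
    [0.019,-0.086,0],
    [0.019,-0.086,0],
    [0.019,-0.086,0]
  ],
  "yaw": [0,0,0,0,0],
  "jaw": [0,0,0,0,0]
}}

```text
t: 1.98
tool_pos: [0.6404, 0.0729, 0.2306]
orientation: [-3.141, 0.002, -0.365]
force: [-0.6, -0.5, 0.3]
opening: -0.0003
```

```bash
python3 - <<'E'
from h import *
import pickle
st=monitor.read_state(); im=imaging.capture("wrist"); pickle.dump((st,im),open("w1.pkl","wb"))
print(st['t'],st['tool_pos'],st['orientation'])
cv2.imwrite("pics/w1.png",cv2.resize(im[:,:,::-1],(800,600)))
E
```

```text
1.975 [0.64036187 0.07285555 0.23058609] [-3.14093003e+00  1.50066237e-03 -3.64913248e-01]
```

View pics/w1.png

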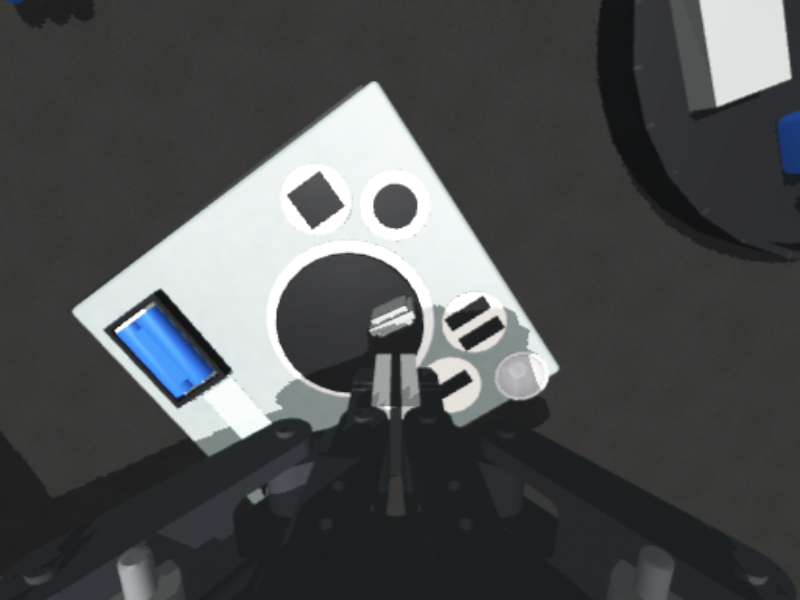

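The wrist view shows the disc centred at about (352,322), the two-bar plaque at (475,322) and the tab at about (392,315), pointing slightly up-right. I'll measure these at native resolution.

```bash
python3 - <<'E'
from h import *
import pickle
st,im=pickle.load(open("w1.pkl","rb")); im=im[:,:,::-1].copy(); c=cam("wrist",st)
print("cam",c[3][:3,3])
cv2.imwrite("pics/w1z.png",cv2.resize(im[145:265,165:325],None,fx=5,fy=5,interpolation=cv2.INTER_CUBIC))
g=cv2.cvtColor(im,cv2.COLOR_BGR2GRAY); d=(g<75).astype(np.uint8)
cs,_=cv2.findContours(d,cv2.RETR_LIST,cv2.CHAIN_APPROX_NONE)
for q in cs:
    a=cv2.contourArea(q); 
    if 60<a<9000:
        M=cv2.moments(q);u=np.array((M['m10']/a,M['m01']/a))
        print(round(a),np.round(u,1),np.round(ray(c,u,.055)[0],4))
E
```

```text
cam [0.66729824 0.14311707 0.37210875]
89 [163.4 316.9] [ 0.455  -0.0742  0.055 ]
302 [185.8 306.2] [ 0.4905 -0.0693  0.055 ]
487 [244.4 245. ] [ 0.5965 -0.0125  0.055 ]
207 [307.8 212.9] [6.827e-01 4.000e-04 5.500e-02]
1791 [103.9 224.7] [0.4474 0.0735 0.055 ]
198 [298.8 200.4] [0.6776 0.0193 0.055 ]
584 [250.5 202.1] [0.6237 0.0375 0.055 ]
2910 [107.6 223. ] [0.4526 0.0738 0.055 ]
```

View pics/w1z.png

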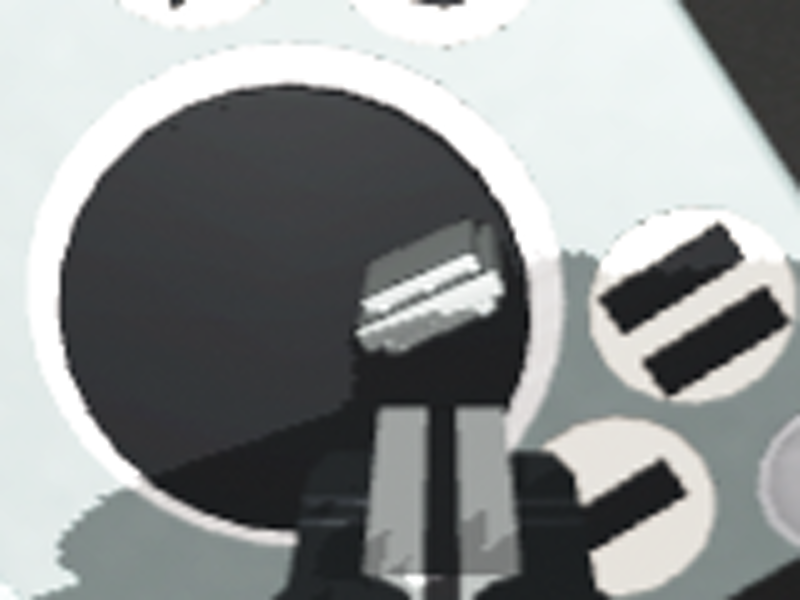

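```bash
cat >> h.py <<'E'
def fitcirc(P):
    A=np.c_[2*P,np.ones(len(P))]; s=np.linalg.lstsq(A,(P**2).sum(1),rcond=None)[0]
    return s[:2],np.sqrt(s[2]+s[0]**2+s[1]**2)
def disc(im,c,uv0,rng,z=.062,rmax=110):
    """scan outwards for dark->bright jump, robust circle fit at z"""
    g=cv2.GaussianBlur(cv2.cvtColor(im,cv2.COLOR_BGR2GRAY),(3,3),0).astype(float); P=[]
    for a in np.radians(rng):
        r=np.arange(25,rmax,.25); x=uv0[0]+r*np.cos(a); y=uv0[1]-r*np.sin(a)
        v=cv2.remap(g.astype(np.float32),x.astype(np.float32)[None],y.astype(np.float32)[None],cv2.INTER_LINEAR)[0]
        i=np.argmax(v>130)
        if v[i]>130: P.append((x[i],y[i]))
    Q=ray(c,np.array(P),z)[:,:2]
    for _ in range(5):
        o,r=fitcirc(Q); e=abs(np.linalg.norm(Q-o,axis=1)-r); k=e<max(.0015,2*np.median(e)); Q=Q[k]
    return o,r,len(Q)
E
python3 - <<'E'
from h import *
import pickle
st,im=pickle.load(open("w1.pkl","rb")); im=im[:,:,::-1].copy(); c=cam("wrist",st)
o,r,n=disc(im,c,(224,204),range(45,235,2),rmax=70); print("wrist disc",o,r,n)
t=cv2.imread("pics/top0.png"); ct=cam("top")
o2,r2,n2=disc(t,ct,(235.5,164.5),list(range(0,80,3))+list(range(115,360,3)),rmax=35) if 0 else disc(t,ct,(235.5,164.5),list(range(120,420,3)),rmax=35)
print("top disc",o2,r2,n2)
z=lambda p:(165+(p[0]-2)/5,145+(p[1]-2)/5)
tw=ray(c,[(303.3,206.6)],.0555)[0,:2]; tw=(np.array([.6827,.0004])+[.6776,.0193])/2
d=tw-o; print("target world ang",np.arctan2(d[1],d[0]),np.linalg.norm(d))
a,b=ray(c,[z((365,325)),z((475,268))],.096)[:,:2]; print("tab line",a-o,b-o,np.arctan2(*(b-a)[::-1]),np.arctan2(*((a+b)/2-o)[::-1]))
for n,p,h in [("coin",(395,206),.056),("block",(316,200),.056)]:
    q=ray(c,[(p[0]*.64-.2,p[1]*.64-.2)],h)[0,:2]-o; print(n,np.arctan2(q[1],q[0]),np.linalg.norm(q))
# deck corner directions
E
```

```text
wrist disc [0.593124   0.04324971] 0.055398891212530804 95
top disc [0.59154614 0.04007966] 0.06576712621460819 100
target world ang -0.3664545956409532 0.09321515662491697
tab line [0.02075978 0.00495052] [0.04643193 0.00854856] 0.13924606371065307 0.198264613826488
coin 0.8456639562486072 0.09368643763520787
block 1.4418539869476754 0.09434418858643001
```

>>> {"method": "carry_out", "body": {
  "linear": [
    [-0.009,0,0],
    [-0.018,0,0.02],
    [-0.018,0,0.06],
    [-0.018,0,0.1],
    [-0.018,0,0.125]
  ],
  "yaw": [-10,-20,-29.5,-29.5,-29.5],
  "jaw": [0,0,0,0,0]
}}

```text
t: 2.65
tool_pos: [0.6224, 0.0785, 0.1038]
orientation: [-3.14, 0.003, 0.149]
force: [-0.3, 0.7, 0.5]
opening: -0.0001
```

```bash
python3 - <<'E'
from h import *
import pickle
st=monitor.read_state(); im=imaging.capture("wrist"); pickle.dump((st,im),open("w2.pkl","wb"))
print(st['t'],st['tool_pos'],st['orientation'])
cv2.imwrite("pics/w2.png",cv2.resize(im[:,:,::-1],(800,600)))
E
```

```text
2.65 [0.62244165 0.07853491 0.10377479] [-3.14010769e+00  2.84709108e-03  1.48787001e-01]
```

View pics/w2.png

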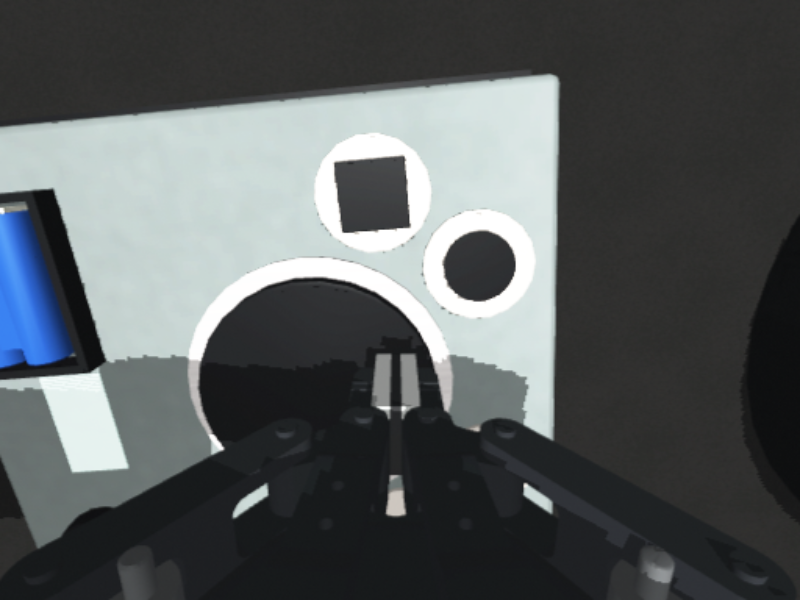

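>>> {"method": "carry_out", "body": {
  "linear": [
    [0,0,0.015],
    [0,0,0.03],
    [0.001,0.007,0.03],
    [0.001,0.0137,0.03],
    [0.0026,0.0174,0.03]
  ],
  "yaw": [0,0,0,0,5.7],
  "jaw": [0,0,0,0,0]
}}

```text
t: 3.32
tool_pos: [0.6266, 0.0612, 0.0714]
orientation: [-3.14, 0.006, 0.047]
force: [-2.3, 2.2, 1.8]
opening: -0.0001
```

>>> {"method": "carry_out", "body": {
  "linear": [
    [0.0025,0.0029,-0.002],
    [0.0036,0.0063,-0.002],
    [0.0045,0.0099,-0.002],
    [0.005,0.013,-0.002],
    [0.005,0.013,-0.002]
  ],
  "yaw": [5.2,10.3,15.5,20,20],
  "jaw": [0,0,0,0,0]
}}

```text
t: 3.95
tool_pos: [0.6328, 0.048, 0.0744]
orientation: [3.141, 0.005, -0.302]
force: [-0.6, -0.2, -0.3]
opening: 0.0003
```

```bash
python3 - <<'E'
from h import *
import pickle
t=imaging.capture("top")[:,:,::-1]; s=imaging.capture("scene")[:,:,::-1]
cv2.imwrite("pics/t3.png",np.hstack([cv2.resize(t[100:220,165:310],(400,331),interpolation=cv2.INTER_CUBIC),cv2.resize(s[155:255,215:335],(397,331),interpolation=cv2.INTER_CUBIC)]))
E
```

```text
(no output)
```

View pics/t3.png

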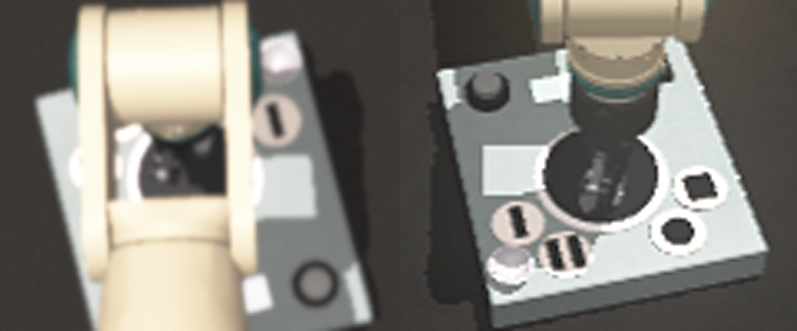

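The arm hides the tab from both fixed cameras. I'll back off, rise and measure with the wrist camera.

>>> {"method": "carry_out", "body": {
  "linear": [
    [0,-0.015,0],
    [0,-0.027,-0.03],
    [0,-0.027,-0.08],
    [0,-0.027,-0.13],
    [0,-0.027,-0.13]
  ],
  "yaw": [0,0,0,0,0],
  "jaw": [0,0,0,0,0]
}}

```text
t: 4.68
tool_pos: [0.6433, 0.0749, 0.2104]
orientation: [-3.138, -0.004, -0.3]
force: [0.2, -0.3, 1.3]
opening: 0.0002
```

```bash
python3 - <<'E'
from h import *
import pickle
st=monitor.read_state(); im=imaging.capture("wrist"); pickle.dump((st,im),open("w3.pkl","wb"))
print(st['t'],st['tool_pos'],st['orientation'])
im=im[:,:,::-1]
cv2.imwrite("pics/w3.png",cv2.resize(im,(800,600)))
cv2.imwrite("pics/w3z.png",cv2.resize(im[145:265,165:325],None,fx=5,fy=5,interpolation=cv2.INTER_CUBIC))
E
```

```text
4.675 [0.64333632 0.07489502 0.210364  ] [-3.13822868 -0.00440884 -0.29969469]
```

View pics/w3.png

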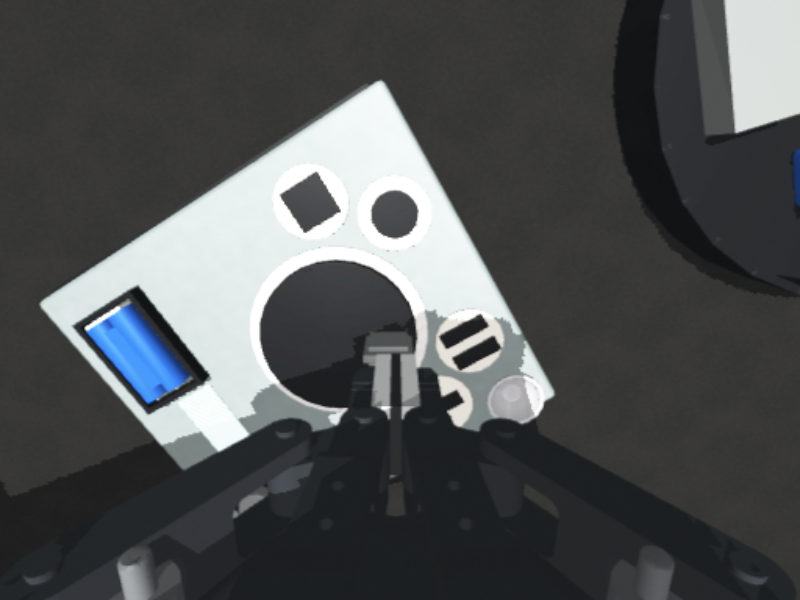

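View pics/w3z.png

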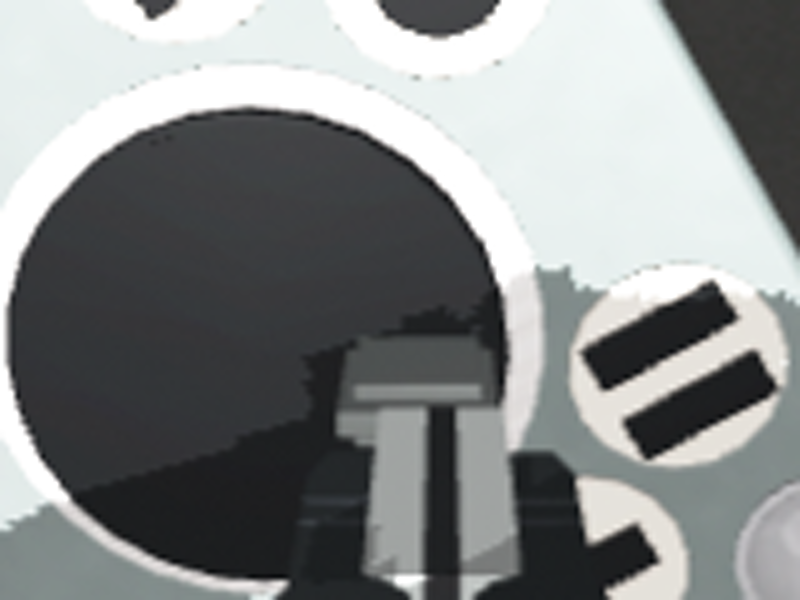

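```bash
python3 - <<'E'
from h import *
import pickle
st,im=pickle.load(open("w3.pkl","rb")); im=im[:,:,::-1].copy(); c=cam("wrist",st)
z=lambda p:(165+(p[0]-2)/5,145+(p[1]-2)/5)
o,r,n=disc(im,c,(216,211),range(45,215,2),rmax=70); print("disc",o,r,n)
bars=[(598,338+0)]; 
tw=ray(c,[z((659,336)),z((700,405))],.0555)[:,:2].mean(0)
d=tw-o; print("two",np.arctan2(d[1],d[0]),np.linalg.norm(d))
for a,b in [((355,392),(482,392)),((344,377),(495,374)),((340,408),(500,406)) ]:
    a,b=ray(c,[z(a),z(b)],.096)[:,:2]; e=b-a
    t=np.arctan2(e[1],e[0]); u=np.array([np.cos(t),np.sin(t)]);nn=np.array([-u[1],u[0]])
    print("line ang",t,"off normal",(a-o)@nn,(b-o)@nn,"radial",(a-o)@u,(b-o)@u)
st['_']=0
E
```

```text
disc [0.593216   0.04362121] 0.05531529768513269 85
two -0.3669450541752726 0.09330560750303742
line ang -0.3006874217947255 off normal 0.006523721100964309 0.006523721100964308 radial 0.022487057642627522 0.04722798146202279
line ang -0.27914959343440776 off normal 0.00924110582891898 0.009241105828918978 radial 0.02060447301853456 0.049923239316429106
line ang -0.28714291959347643 off normal 0.002866752436018041 0.002866752436018039 radial 0.019544766698798642 0.05082145826758749
```

>>> {"method": "carry_out", "body": {
  "linear": [
    [-0.001,0.013,0.05],
    [-0.001,0.013,0.1],
    [-0.001,0.013,0.136],
    [-0.0015,0.022,0.136],
    [-0.0019,0.03,0.136]
  ],
  "yaw": [3,3,3,3,3],
  "jaw": [0,0,0,0,0]
}}

```text
t: 5.35
tool_pos: [0.6312, 0.0468, 0.0703]
orientation: [-3.14, 0.002, -0.352]
force: [1.0, 2.3, -2.0]
opening: 0.0002
```

>>> {"method": "carry_out", "body": {
  "linear": [
    [0,0,0],
    [0,-0.02,0],
    [0,-0.045,-0.04],
    [0,-0.06,-0.1],
    [0,-0.06,-0.15]
  ],
  "yaw": [0,0,0,0,0],
  "jaw": [0,0,0,0,0]
}}

```text
t: 5.98
tool_pos: [0.6525, 0.1056, 0.2234]
orientation: [-3.139, -0.0, -0.349]
force: [1.2, 0.4, -0.6]
opening: 0.0001
```

```bash
python3 - <<'E'
from h import *
import pickle
st=monitor.read_state(); im=imaging.capture("wrist"); pickle.dump((st,im),open("w4.pkl","wb"))
print(st['t'],st['tool_pos'],st['orientation'],np.abs(st['qvel']).max())
im=im[:,:,::-1]
cv2.imwrite("pics/w4.png",cv2.resize(im,(800,600)))
E
```

```text
5.975 [0.65246862 0.10563196 0.22338771] [-3.13915472e+00 -9.23822864e-05 -3.49040502e-01] 0.7504953059939964
```

View pics/w4.png

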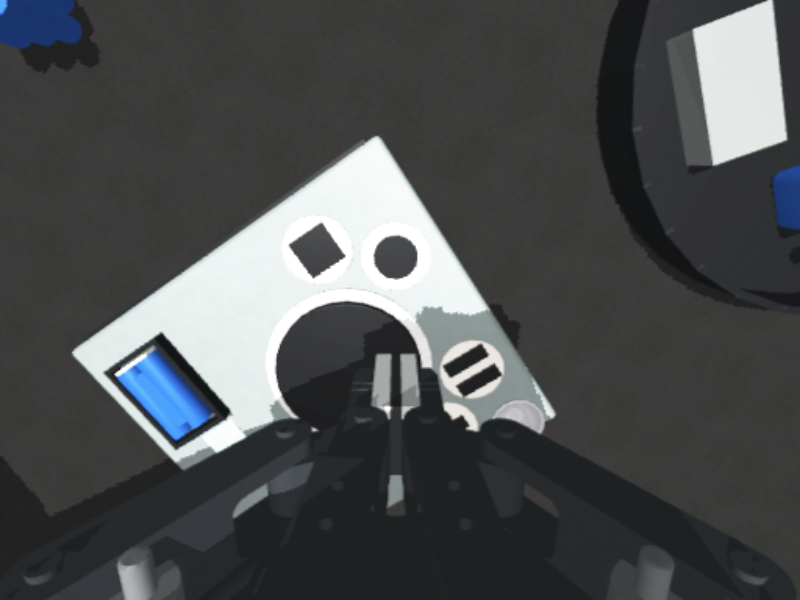

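The fingers hide the tab here. I'll shift the other way, which puts the tab higher in the picture.

>>> {"method": "carry_out", "body": {
  "linear": [
    [0,0.04,0],
    [0,0.09,0],
    [0,0.13,0],
    [0,0.13,0],
    [0,0.13,0]
  ],
  "yaw": [0,0,0,0,0],
  "jaw": [0,0,0,0,0]
}}

```text
t: 6.65
tool_pos: [0.6101, -0.0157, 0.2313]
orientation: [-3.134, -0.011, -0.349]
force: [-0.8, 0.6, -0.1]
opening: 0.0003
```

```bash
python3 - <<'E'
from h import *
import pickle
st=monitor.read_state(); im=imaging.capture("wrist"); pickle.dump((st,im),open("w5.pkl","wb"))
print(st['t'],st['tool_pos'],st['orientation'],np.abs(st['qvel']).max())
im=im[:,:,::-1].copy()
cv2.imwrite("pics/w5.png",cv2.resize(im,(800,600)))
c=cam("wrist",st); p=proj(c,[.593+.034,.0432-.0128,.09])[0].astype(int); print(p)
x,y=p; x0,y0=x-70,y-45
cv2.imwrite("pics/w5z.png",cv2.resize(im[y0:y0+105,x0:x0+140],None,fx=5.5,fy=5.5,interpolation=cv2.INTER_CUBIC)); print(x0,y0)
E
```

```text
6.65 [ 0.61010913 -0.01570452  0.23129823] [-3.13369486 -0.01090168 -0.34896854] 0.012977385035703533
[251 130]
181 85
```

View pics/w5.png

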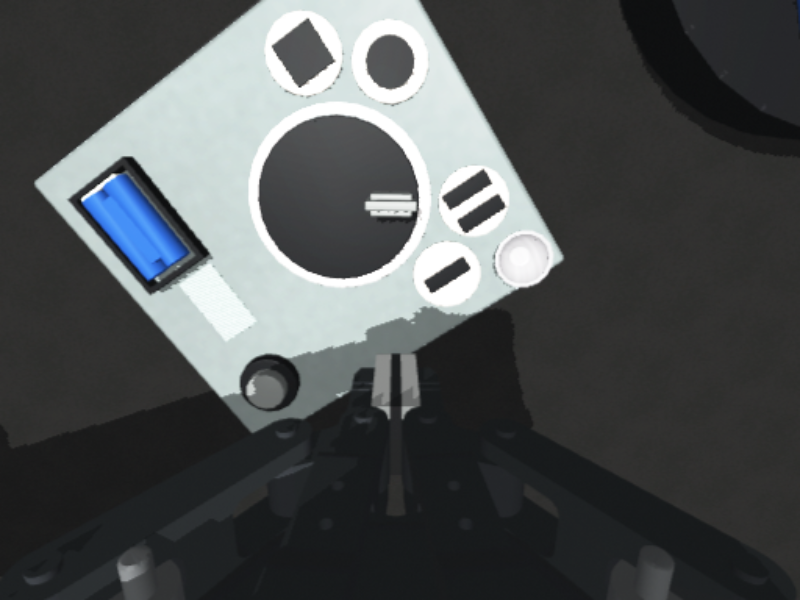

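View pics/w5z.png

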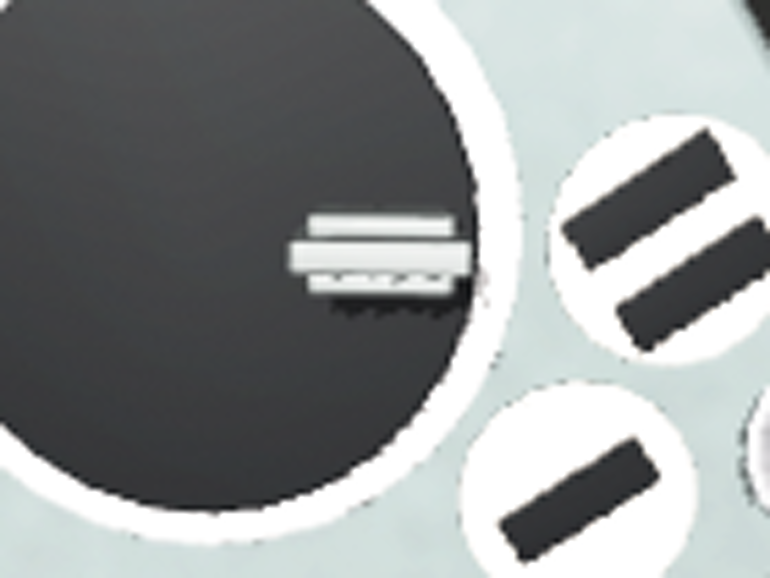

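The whole scene is now clear. The tab is in zoom at x 290–470, y 213–293, nearly horizontal, with the two-bar plaque at (665,240). I'll measure precisely.

```bash
cat > meas.py <<'E'
from h import *
import pickle,sys
def meas(st,im):
    im=im[:,:,::-1].copy(); c=cam("wrist",st)
    g=cv2.cvtColor(im,cv2.COLOR_BGR2GRAY)
    uv0=proj(c,[.593,.0432,.062])[0]
    o,r,n=disc(im,c,uv0,[a for a in range(0,360,2) if 25<a<335],rmax=80); print("disc",o,r,n)
    # tab: bright, inside disc
    H,W=g.shape; uu,vv=np.meshgrid(np.arange(W),np.arange(H)); uvs=np.c_[uu.ravel(),vv.ravel()]
    P=ray(c,uvs,.062)[:,:2].reshape(H,W,2)
    ins=np.linalg.norm(P-o,axis=2)<.0535
    m=((g>120)&ins).astype(np.uint8)
    k,l,s,_=cv2.connectedComponentsWithStats(m,connectivity=8)
    cl=cv2.morphologyEx(m,cv2.MORPH_CLOSE,np.ones((5,5),np.uint8)); k,l,s,_=cv2.connectedComponentsWithStats(cl); i=1+np.argmax(s[1:,4]); print("tab bbox",s[i])
    ys,xs=np.nonzero((l==i)&(m>0)); Q=ray(c,np.c_[xs,ys],.096)[:,:2]
    (cc,_,_)=rect=cv2.minAreaRect((Q*1000).astype(np.float32)); print("rect",rect)
    q=Q-Q.mean(0); w,v=np.linalg.eigh(q.T@q); d=v[:,1]*np.sign(v[0,1]); print("PCA ang",np.arctan2(d[1],d[0]),"centre ang",np.arctan2(*((Q.mean(0)-o)[::-1])),np.linalg.norm(Q.mean(0)-o))
    # plaques: dark contours in deck
    cs,_=cv2.findContours((g<110).astype(np.uint8),cv2.RETR_LIST,cv2.CHAIN_APPROX_NONE)
    for q in cs:
        a=cv2.contourArea(q)
        if 120<a<1500:
            M=cv2.moments(q);u=np.array((M['m10']/a,M['m01']/a)); p=ray(c,u,.0555)[0,:2]-o
            if .07<np.linalg.norm(p)<.11: print("mark",round(a),np.round(u,1),"p",np.round(p,4),"ang",round(np.arctan2(p[1],p[0]),4),"r",round(np.linalg.norm(p),4))
if __name__=="__main__": meas(*pickle.load(open(sys.argv[1],"rb")))
E
python3 meas.py w5.pkl
```

```text
disc [0.59193854 0.04255683] 0.05461222383542196 155
tab bbox [233 124  34  15 420]
rect ((625.106689453125, 30.60326385498047), (13.215639114379883, 31.68362808227539), 70.02649688720703)
PCA ang -0.35890677527751136 centre ang -0.3409408843458046 0.035589164769928475
mark 232 [286.  175.6] p [ 0.0539 -0.0772] ang -0.961 r 0.0942
mark 260 [307.8 136.3] p [ 0.0905 -0.0429] ang -0.4425 r 0.1002
mark 278 [298.7 121. ] p [ 0.0859 -0.0236] ang -0.2679 r 0.0891
mark 755 [249.3  39.1] p [0.063  0.0702] ang 0.8392 r 0.0944
mark 870 [193.7  33.6] p [0.0124 0.0937] ang 1.4388 r 0.0945
```

```bash
cat > edge.py <<'E'
from h import *
import pickle,sys
st,im=pickle.load(open(sys.argv[1],"rb")); im=im[:,:,::-1].copy(); c=cam("wrist",st); g=cv2.cvtColor(im,cv2.COLOR_BGR2GRAY).astype(float)
x0,x1,y0,y1=map(int,sys.argv[2:6])
print(g[y0:y1,[x0,(x0+x1)//2,x1-1]].T.astype(int))
xs=np.arange(x0,x1)
def edge(rows,frac):  # sub-pixel first crossing down the column
    out=[]
    for x in xs:
        v=g[rows,x]; th=frac
        i=np.nonzero(v>th)[0][0]; out.append(rows[i]-(v[i]-th)/(v[i]-v[i-1]))
    return np.array(out)
for nm,rows in (("upper",list(range(y0,y1))),("lower",list(range(y1,y0,-1)))):
    r=np.array(rows); e=[]
    for x in xs:
        v=g[r,x]; i=np.nonzero(v>125)[0][0]; f=(v[i]-125)/(v[i]-v[i-1]) if i else 0
        e.append(r[i]-f*(r[1]-r[0]))
    e=np.array(e); p=np.polyfit(xs,e,1); k=abs(e-np.polyval(p,xs))<.4; p=np.polyfit(xs[k],e[k],1)
    a,b=ray(c,[(x0,np.polyval(p,x0)),(x1,np.polyval(p,x1))],.096)[:,:2]; d=b-a
    print(nm,np.round(e,2),p,"ang",np.arctan2(d[1],d[0]))
E
python3 edge.py w5.pkl 239 262 119 141
```

```text
[[ 70  70  71  80  90 200 239 229 206 119 230 239 235 230 226 161 239 234
  211 108  66  63]
 [ 69  69  69  71  89 185 243 236 204  99 225 239 237 233 227 187 239 237
  224 108  38  32]
 [ 66  68  67  74  93 147 240 236 222 110 213 239 238 234 230 205 213 235
  231 138  49  32]]
upper [123.32 123.32 123.32 123.33 123.34 123.35 123.34 123.35 123.35 123.36
 123.38 123.38 123.38 123.38 123.39 123.4  123.42 123.41 123.51 123.58
 123.58 123.59 123.59] [1.22523827e-02 1.20345027e+02] ang -0.3605603916841171
lower [137.83 137.8  137.78 137.79 137.8  137.81 137.81 137.82 137.84 137.84
 137.85 137.85 137.87 137.87 137.87 137.89 137.9  137.93 138.04 138.1
 138.12 138.12 138.15] [1.52664054e-02 1.34082221e+02] ang -0.36427681580767934
```

Direction fits give -0.359 to -0.364 against a target of -0.361. The tab's centre bearing disagrees at -0.341, probably from height or calibration bias. I'll check from a second viewpoint at another yaw.

>>> {"method": "carry_out", "body": {
  "linear": [
    [0,0,0],
    [0.01,-0.005,0],
    [0.01,-0.005,0],
    [0.01,-0.005,0],
    [0.01,-0.005,0]
  ],
  "yaw": [-10,-20,-25,-25,-25],
  "jaw": [0,0,0,0,0]
}}

```text
t: 7.32
tool_pos: [0.6214, -0.0134, 0.2312]
orientation: [-3.139, -0.013, 0.087]
force: [0.8, 0.1, 0.2]
opening: -0.0003
```

```bash
python3 - <<'E'
from h import *
import pickle
st=monitor.read_state(); im=imaging.capture("wrist"); pickle.dump((st,im),open("w6.pkl","wb"))
print(st['t'],st['tool_pos'],st['orientation'],np.abs(st['qvel']).max())
cv2.imwrite("pics/w6.png",cv2.resize(im[:,:,::-1],(800,600)))
E
python3 meas.py w6.pkl
```

```text
7.325 [ 0.62136417 -0.01339824  0.23119596] [-3.1389844  -0.01284917  0.087301  ] 0.006591694506950648
disc [0.59177653 0.04270819] 0.05466264019034576 106
tab bbox [243 124  30  23 404]
rect ((624.1736450195312, 31.058307647705078), (13.21800708770752, 29.271434783935547), 68.9261703491211)
PCA ang -0.3584377981446093 centre ang -0.3446549072638705 0.034536999711983214
mark 218 [269.5 189.4] p [ 0.0537 -0.0772] ang -0.9633 r 0.094
mark 243 [304.6 163.3] p [ 0.0902 -0.043 ] ang -0.4452 r 0.0999
mark 252 [303.2 146.1] p [ 0.0859 -0.0237] ang -0.2691 r 0.0891
mark 736 [293.7  52.3] p [0.0629 0.0703] ang 0.8407 r 0.0943
mark 886 [246.   21.5] p [0.0123 0.0935] ang 1.4398 r 0.0944
```

View pics/w6.png

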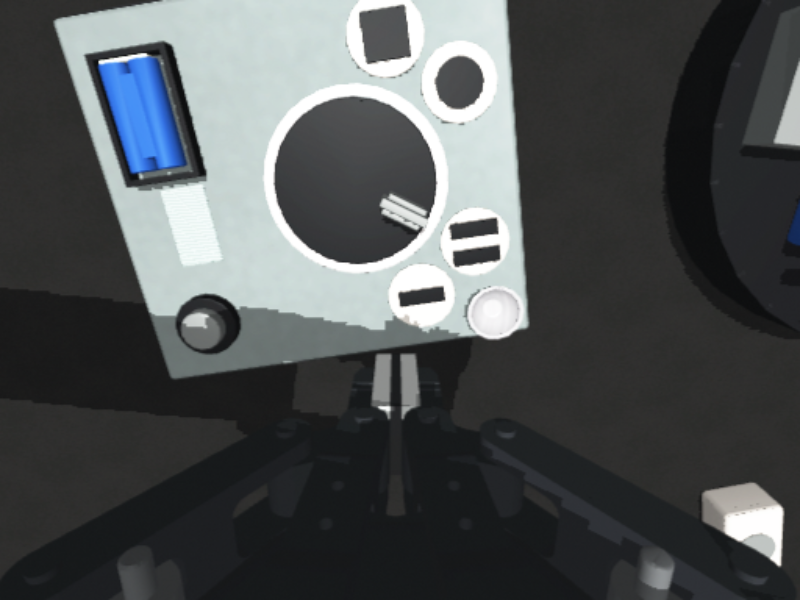

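Both viewpoints put the tab direction at -0.358, within about 0.005 rad of the -0.361 target. Next is the button, which is at about (203,326) in this view.

```bash
python3 - <<'E'
from h import *
import pickle
for f,pt in (("w5.pkl",(268,385)),("w6.pkl",(202,329))):
    st,im=pickle.load(open(f,"rb")); c=cam("wrist",st); im=im[:,:,::-1]
    x,y=int(pt[0]*.64),int(pt[1]*.64); cv2.imwrite(f"pics/b{f[1]}.png",cv2.resize(im[y-28:y+28,x-28:x+28],None,fx=8,fy=8,interpolation=cv2.INTER_CUBIC)); print(x-28,y-28)
    print(ray(c,[(pt[0]*.64,pt[1]*.64)],.072))
st=monitor.read_state(); print(st['tool_pos'])
a=cv2.imread("pics/b5.png");b=cv2.imread("pics/b6.png"); cv2.imwrite("pics/bb.png",np.hstack([a,b])[:, :800])
E
```

```text
143 218
[[ 0.49329017 -0.06531652  0.072     ]]
101 182
[[ 0.48943182 -0.06751633  0.072     ]]
[ 0.62130997 -0.01362413  0.23126805]
```

View pics/bb.png

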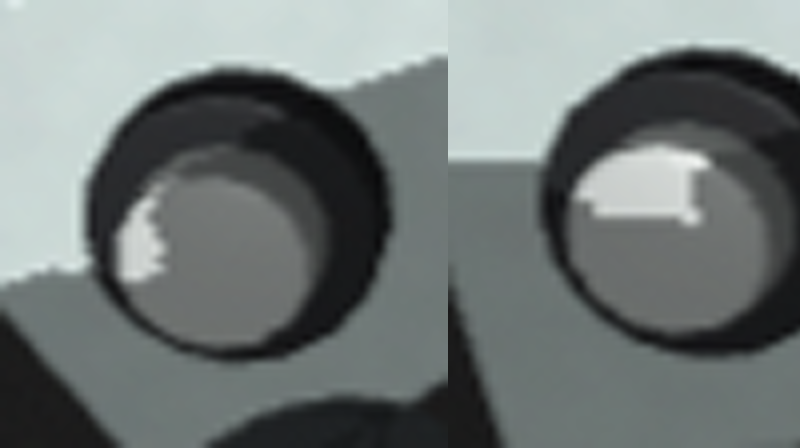

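```bash
python3 - <<'E'
from h import *
import pickle
for f,pt in (("w5.pkl",(169.1,250.2)),("w6.pkl",(128,211.5))):
    st,im=pickle.load(open(f,"rb")); c=cam("wrist",st)
    print(ray(c,[pt],.072)[0])
E
```

```text
[ 0.48856855 -0.06885627  0.072     ]
[ 0.48796686 -0.06877307  0.072     ]
```

>>> {"method": "carry_out", "body": {
  "linear": [
    [-0.045,0.015,0],
    [-0.09,0.03,0],
    [-0.137,0.0447,0.03],
    [-0.137,0.0447,0.08],
    [-0.137,0.0447,0.12]
  ],
  "yaw": [0,0,0,0,0],
  "jaw": [0,0,0,0,0]
}}

```text
t: 8.0
tool_pos: [0.4896, -0.0698, 0.1082]
orientation: [-3.139, -0.014, 0.086]
force: [-0.1, -0.6, -0.5]
opening: 0.0001
```

>>> {"method": "carry_out", "body": {
  "linear": [
    [0,0,0],
    [0,0,0],
    [0,0,0],
    [0,0,0],
    [0,0,0]
  ],
  "yaw": [0,0,0,0,0],
  "jaw": [0,0,0,0,0]
}}

```text
t: 8.62
tool_pos: [0.4899, -0.0698, 0.1089]
orientation: [-3.139, -0.015, 0.086]
force: [0.1, -0.8, -0.1]
opening: -0.0
```

```bash
python3 - <<'E'
from h import *
import pickle
st=monitor.read_state(); print(st['t'],st['tool_pos'],st['orientation'],st['force'])
im=imaging.capture("wrist"); pickle.dump((st,im),open("w7.pkl","wb")); s=imaging.capture("scene")
cv2.imwrite("pics/w7.png",np.hstack([cv2.resize(im[:,:,::-1],(440,330)),cv2.resize(s[155:245,215:315,::-1],(360,330),interpolation=cv2.INTER_CUBIC)]))
E
```

```text
8.625 [ 0.48991788 -0.06977181  0.10887113] [-3.13941755 -0.01451808  0.08554809] [ 0.05732398 -0.7623293  -0.12823765]
```

View pics/w7.png

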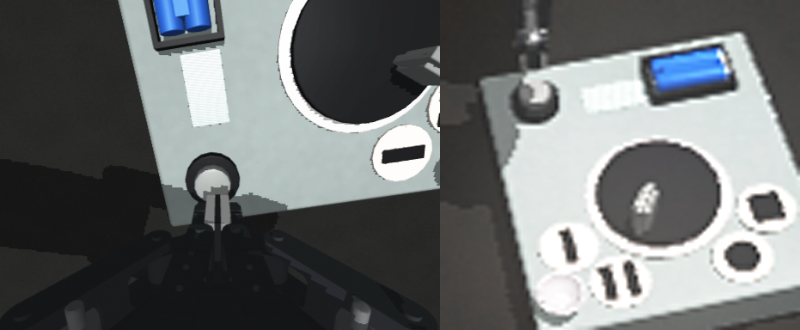

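The fingertips are lined up above the button. Pressing now.

>>> {"method": "carry_out", "body": {
  "linear": [
    [-0.001,0,0.02],
    [-0.001,0,0.032],
    [-0.001,0,0.037],
    [-0.001,0,0.04],
    [-0.001,0,0.042]
  ],
  "yaw": [0,0,0,0,0],
  "jaw": [0,0,0,0,0]
}}

```text
t: 9.35
tool_pos: [0.4894, -0.0697, 0.067]
orientation: [-3.139, -0.014, 0.086]
force: [-3.5, 0.4, 4.0]
opening: -0.0004
```

>>> {"method": "carry_out", "body": {
  "linear": [
    [0,0,0.001],
    [0,0,0.002],
    [0,0,0.003],
    [0,0,0.003],
    [0,0,0.003]
  ],
  "yaw": [0,0,0,0,0],
  "jaw": [0,0,0,0,0]
}}

```text
t: 9.98
tool_pos: [0.4897, -0.0698, 0.0659]
orientation: [-3.14, -0.015, 0.086]
force: [-9.7, 1.2, 15.4]
opening: 0.0003
```

The force climbed to 15 N with the tip stopped at 0.066 m, so the button is fully down on its stop. Lifting straight off, then going to the viewing pose.

>>> {"method": "carry_out", "body": {
  "linear": [
    [0,0,-0.01],
    [0,0,-0.05],
    [0,0,-0.1],
    [0,0,-0.15],
    [0,0,-0.165]
  ],
  "yaw": [0,0,0,0,0],
  "jaw": [0,0,0,0,0]
}}

```text
t: 10.6
tool_pos: [0.4886, -0.0706, 0.2348]
orientation: [3.141, -0.022, 0.086]
force: [-0.1, -0.3, -0.8]
opening: 0.0001
```

>>> {"method": "carry_out", "body": {
  "linear": [
    [0.045,-0.015,0],
    [0.09,-0.03,0],
    [0.137,-0.0447,0],
    [0.137,-0.0447,0],
    [0.137,-0.0447,0]
  ],
  "yaw": [0,0,0,0,0],
  "jaw": [0,0,0,0,0]
}}

```text
t: 11.22
tool_pos: [0.6209, -0.0144, 0.2368]
orientation: [3.141, -0.02, 0.086]
force: [-0.0, -0.0, 1.0]
opening: -0.0001
```

```bash
python3 - <<'E'
from h import *
import pickle
st=monitor.read_state(); im=imaging.capture("wrist"); pickle.dump((st,im),open("w8.pkl","wb"))
print(st['t'],st['tool_pos'],st['orientation'],np.abs(st['qvel']).max())
cv2.imwrite("pics/w8.png",cv2.resize(im[:,:,::-1],(800,600)))
E
python3 meas.py w8.pkl
```

```text
11.225 [ 0.6208892  -0.01443567  0.23676356] [ 3.14149444 -0.02002795  0.08581789] 0.043486431888141434
disc [0.59171961 0.04271425] 0.05464822319258796 108
tab bbox [242 122  30  23 387]
rect ((623.9696044921875, 31.232044219970703), (13.035414695739746, 28.93517303466797), 68.4576416015625)
PCA ang -0.3663169152724354 centre ang -0.34519813157764667 0.03469691316444718
mark 220 [268.4 186.9] p [ 0.0536 -0.0774] ang -0.9652 r 0.0942
mark 232 [303.1 160.9] p [ 0.0904 -0.043 ] ang -0.444 r 0.1001
mark 254 [301.3 144.1] p [ 0.0856 -0.0239] ang -0.2723 r 0.0889
mark 702 [292.1  51.5] p [0.063  0.0703] ang 0.8401 r 0.0944
mark 862 [245.2  21.3] p [0.0124 0.0935] ang 1.4387 r 0.0943
```

View pics/w8.png

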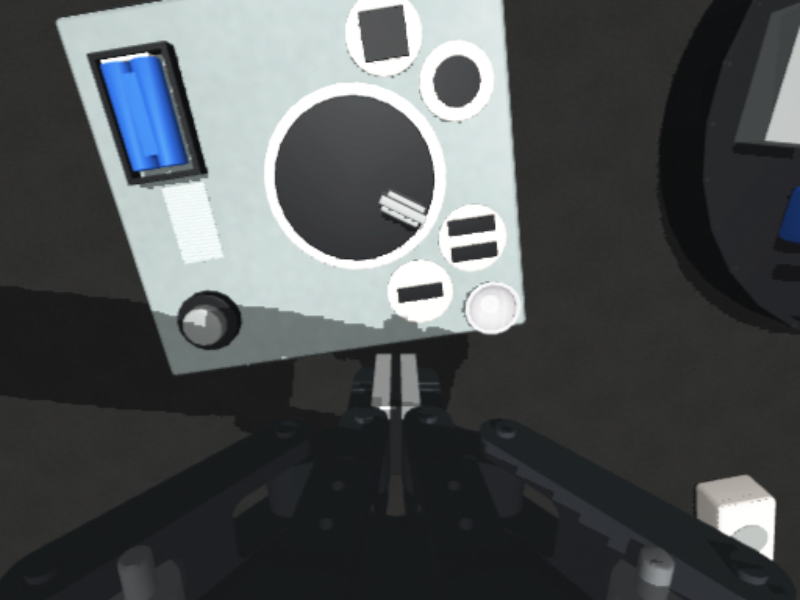

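The tab at (403,209) still points straight at the two-bar plaque at (473,238). The button at (205,322) is up again, and the pack and dish haven't moved. The arm is clear, so I'm handing the job in.

```bash
python3 -c "
from cell import job
print(job.sign_off())"
```

```text
the job is handed in; nothing more can be done
None
```

The selector now points at the two-bar plaque, and I then pressed the test button fully down and let it come up. The job was handed in at about 11 s, well inside the 48 s limit.

- **Selector:** I pushed the tab clockwise with the shut fingertips in two pushes, with no pinching. In the last picture its direction measures -0.366 rad (world axes), against about -0.361 for the plaque. Earlier views gave -0.358 to -0.364.
- **Disagreeing check:** The bearing of the tab's centre from the fitted disc centre came out at about -0.345 in that picture. That is a sideways shift of about 0.6 mm, inside the camera calibration error, so I went by the tab's own direction.
- **Button:** It was pressed only after the tab was set. The fingertips stopped at 66 mm, which is its full 6 mm travel, with about 15 N on the tool. The last picture shows it up again.
- **Surroundings:** The pack and dish look unmoved in the last wrist picture. I did not check the other loose things again with the fixed cameras, but the arm never went near them at low height. The gripper was clear of everything, about 0.24 m above the table, at sign-off.

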